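# Calibrate the bench scale with a stylus on its recessed key

### The job

The bench scale is ready for calibration, with its reference weight already on the pan. Swing the magnifier lamp's arm aside until its round head is right clear of the scale, then take the wooden-handled stylus from the tool block and with its tip press the small calibration key down in its recess, gently but fully home, and hold it there for two seconds. Stand the stylus fully back in its hole in the block, and leave the weight, the other tools and the rest of the bench as they are.

Things in the scene. Friction and masses are not known exactly. Their poses are not given: they have to be found in the camera images.
- scale: Grey bench scale, fixed, 260 (x) x 200 (y) mm. Origin: centre of its underside, on the bench. x runs from the control panel (robot's side, x -130 to -45, flat top at 55 mm) to the steel pan (160 x 186 mm, centred at x 45, y 0, top 64 mm). On the panel: blank display, three flat membrane keys and, at x -87.5, y 55 mm, a round recess 18 mm wide with the calibration key in it.
- recess_mouth (a point): Centre of the round recess (18 mm wide) at the level of the panel's top, 55 mm above the bench; axes as the scale.
- key_top (a point): Centre of the top of the white calibration key, 14 mm wide, 8 mm below the recess mouth when up (47 mm above the bench); it goes straight down.
- cal_key (a joint): Travel of the calibration key in m: 0 up, 0.005 fully home against its stop. Spring: starts to move at 1.4 N, 4.9 N fully home; springs back when released.
- lamp: White magnifier lamp, its heavy foot (144 mm wide, 22 mm high, fixed to the bench) and upright post (16 mm) 246 mm high. Origin: centre of the foot's underside.
- lamp_hinge (a point): On the vertical hinge axis at the top of the post, at the height of the arm's centre line, 268 mm above the bench. The hub around it is 34 mm wide, its top at 297 mm.
- lamp_head (a point): Centre of the lamp's round magnifier head, 130 mm wide, 226 to 248 mm above the bench, 270 mm from the hinge axis. A straight level steel bar 12 mm thick runs to it from the hub, centre line 268 mm above the bench, free from 20 to 185 mm from the axis; a sideways push of about 1.5 N half-way along swings it, and it stays where it is left.
- lamp_arm (a joint): Angle of the lamp's arm, rad: 0 when the arm points along the lamp's own -y, pi/2 when along its +x; range -1.9 to 2.1.
- tool_block: Wooden tool block, fixed, 190 (x) x 56 (y) x 75 mm high, with three holes 13 mm wide and 68 mm deep on its x axis at x -62, 0 and 62 mm. Origin: centre of its underside. Each hole holds one upright tool.
- stylus: Embossing stylus, 150 mm long, about 70 g, upright in the block, point down: round-nosed steel shank 8 mm thick, 65 mm long, then a shoulder and a round handle 22 mm thick from 65 to 141 mm (brass up to 75, then wood), domed end. Origin: the tip; z towards the handle. Shoulder rests on the block: tip 10 mm above the bench, handle from 75 to 151 mm. The only tool with a wooden handle.
- dapping_punch: Steel punch standing in the block with a 27 mm ball at the top, top 148 mm above the bench; origin at its lower end, 20 mm above the bench. Not needed.
- chisel: Steel chisel standing in the block with a flat blade 26 mm wide at the top, top 151 mm above the bench; origin at its lower end, 20 mm above the bench. Not needed.
- weight: Knobbed steel 500 g reference weight, 38 mm wide, 70 mm high, standing on the pan, its top 134 mm above the bench. Origin: centre of its underside.
Not all that is in view belongs to the job. There is more than one size of the tool_block; the one meant has the size given above.

How it is judged (in metres and radians):
On the way, in this order (a step that is already met when the one before it is completed fails the run):
1. the lamp's head is swung clear of the scale: no part of it stands over the scale ((y of lamp_head in the frame of scale above 0.162 m or x of lamp_head in the frame of scale above 0.192 m or x of lamp_head in the frame of scale below -0.192 m)), for 0.2 s.
2. the key is pressed home with the stylus and held there (value of joint cal_key above 0.0042 m and contact force between stylus and cal_key above 1 N), for 1.5 s.
At the end, for the whole second after the job is handed in: The lamp's head stands still with no part over the scale, the key is up again, the stylus stands upright (within 0.1 rad) in a hole of the block with its shoulder down on the block (within 4 mm) and at rest, and the weight stands on the pan within 10 mm of where it was ((y of lamp_head in the frame of scale above 0.162 m or x of lamp_head in the frame of scale above 0.192 m or x of lamp_head in the frame of scale below -0.192 m) and value of joint cal_key below 0.001 m and z of stylus in the frame of tool_block between 0.005 and 0.014 m and x of stylus in the frame of tool_block between -0.07 and 0.07 m and y of stylus in the frame of tool_block between -0.007 and 0.007 m and angle between each of stylus, weight's own z axis and vertical below 0.1 rad and linear speed of stylus below 0.02 m/s and velocity of joint lamp_arm between -0.05 and 0.05 rad/s and distance of weight from where it was at the start of the episode below 0.01 m); the robot touches nothing.
It fails at once if the reference weight is shifted by more than 10 mm or tipped (distance of weight from where it was at the start of the episode above 0.01 m or angle between weight's own z axis and vertical above 0.15 rad).
It fails at once if another tool in the block is shifted by more than 20 mm (distance of any of dapping_punch, chisel from where it was at the start of the episode above 0.02 m).
It fails at once if the stylus is driven hard into the scale or its key (over 30 N) (contact force between stylus and scale above 30 N).
It also fails if it takes over 69 s, if anything falls off the work surface, if the arm or the gripper's body presses on something with over 40 N, if the wrist force passes 120 N, or if a joint passes its speed limit or range.

### The arm

A 7-joint arm with a two-finger parallel gripper is mounted at the origin on the work surface. World frame = base frame: x ahead of the robot, y to its left, z up, the work surface at z = 0. Lengths are in m, angles in degrees, forces in N, time in s.
With the tool pointing down it reaches from about 0.35 to 0.775 m from the base axis. Payload 3.1 kg.
Tool frame: the origin (TCP) lies on the centre line of the jaws, within the pads' length; the fingertips stand 17 mm ahead of it and the grasp point (between the pads) lies 2 mm behind it (robot.tip_reach is the distance from the TCP to the fingertips, in m); z points along the fingers, y is the line along which they close (so a half turn about z gives the same grasp; the last joint's range is limited). The gripper opens to 85 mm and grips with 20 to 120 N. Pads are 22 mm wide; open, the fingers measure 114 mm over their backs; the gripper's body (76 mm by 85 mm) begins 54 mm behind the grasp point. The pads swing forward as they close: fully open they stand 13 mm farther back than shut.
Start: joints at [69.632, 17.813, 0.802, 86.603, -0.252, 75.585, -1.558], TCP at [0.17, -0.523, 0.248] pointing down, gripper open.
Joint ranges: [-154.91, 154.91], [-16.99, 109.72], [-72.82, 74.43], [7.12, 147.25], [-82.49, 262.49], [11.32, 116.49], [-174.64, 174.64]. Speed limits (degrees/s): [159.86, 159.86, 180, 180, 180, 180, 180].

### API

Orientations are given as [roll, pitch, yaw] about the fixed x, y, z axes, in that order (R = Rz(yaw) Ry(pitch) Rx(roll)).
In Python, from station import robot, fingers, vision, workorder, recognise gives the robot as it stands. Calls block until the motion is done:
- robot.move_to(position, orientation): joint-space move of the TCP to a pose.
- robot.line_to(position, orientation=None, velocity=0.15, f_stop=None): straight line of the TCP; orientation=None keeps the orientation; velocity is the mean speed in m/s. With f_stop (N) it stops when the force on the tool has changed by that much, and returns True; else False.
- robot.move_j(angles): joint-space move.
- fingers.gripper_to(opening, force=None): opening from 0.0 (shut) to 1.0 (fully open); force is the grip in N (None keeps the last); returns when the fingers have stopped.
- robot.pause(seconds).
- robot.inverse_kinematics(position, orientation): joint angles nearest the present ones, or None.
- vision.grab_frame(name): name is "scene" or "top" or "wrist"; returns the picture (420x560x3 uint8, red, green, blue); there is no depth.
- vision.calibration(name): a dict with "mtx" (3x3 intrinsics, pixels), "extrinsics" (4x4, takes a point from world to camera coordinates); the wrist camera has in their place "T_tool_cam" (4x4, takes a point from camera to tool coordinates, whose origin is the TCP and whose axes are the flange's). Camera axes: x right, y up, looking along -z (the intrinsics and any distortion apply to the point x, -y, -z); pixel columns grow to the right and rows downward; lengths in m; the calibration is good to about 2 mm. A picture is of the moment at which its call begins: read the wrist's pose just before it. calibration takes no time and is no camera call.
A pose or a line that the arm cannot do raises robot.PlanningError and nothing moves.
- workorder.close_job(): hands the job in; it is judged then, once.
Trained networks look in the newest picture that a camera, given by its name, has taken for a name from the list of things; names that differ only in an ending like _2 or _b are one class to them, and where a whole thing is asked for, a point or a joint stands for the part that bears it (a point fixed in the world has none). Each returns a list of dicts, best first, with "p" (0 to 1); they miss things now and then, are a little off and sometimes report something else, mostly with a low value. They report only what shows in the picture. A call takes as long as a camera call. They do not tell look-alikes from the thing itself.
- recognise(label, camera): "rect" ([centre column, centre row, width, height] in pixels, round what is visible of it).
Readings, each from a call of its own:
- robot.current_time_s(): time.
- robot.current_joint_positions(): joint angles.
- robot.current_dq(): joint speeds.
- robot.current_joint_torque(): joint torques, N m.
- robot.current_tool_pos(): TCP position.
- robot.current_eef_rot(): TCP orientation.
- robot.current_contact_force(): force on the tool from outside, world axes, zero at the start.
- robot.current_torque(): the same for the moment, N m.
- robot.current_finger_gap(): opening from 0.0 (shut) to 1.0 (fully open).
- robot.current_gripper_force(): force on a finger pad.
Only numpy, scipy, OpenCV 4.12 (cv2) and the standard library are available. Lean on these libraries where they do the work, as an engineer would, in place of code of your own. Each camera call takes 0.05 s, during which the arm holds its last target. There are 200 camera calls.

## Working session

There is one attempt and no reset: what is moved stays moved. The work goes in short steps, each a Python script; the robot and the scene stay as the last script left them, time stands still between calls to the robot, and variables do not carry over. Pictures are saved under pics/ and viewed, at most 10 in all, crops included, and the job is handed in when it is done.

```bash
ls; mkdir -p pics; cat > h.py <<'E'
import numpy as np, cv2
from station import robot, fingers, vision, workorder, recognise
def save(n,im): cv2.imwrite('pics/'+n+'.png', cv2.cvtColor(im,cv2.COLOR_RGB2BGR))
E
python3 - <<'E'
from h import *
for c in ('scene','top'):
    save(c+'0',vision.grab_frame(c)); k=vision.calibration(c); print(c,{a:np.round(b,4).tolist() if not isinstance(b,str) else b for a,b in k.items()})
    for l in ('scale','lamp_head','lamp_hinge','lamp','tool_block','stylus','dapping_punch','chisel','weight','cal_key','key_top'):
        print(l,[(np.round(d['rect']).tolist(),round(d['p'],2)) for d in recognise(l,c)])
print({a:np.round(b,4).tolist() for a,b in vision.calibration('wrist').items()},robot.current_eef_rot(),robot.current_time_s())
E
```

```text
pics
scene {'mtx': [[507.2283, 0.0, 276.514], [0.0, 507.2283, 213.6002], [0.0, 0.0, 1.0]], 'extrinsics': [[0.0021, 1.0, 0.0038, 0.0339], [-0.6414, -0.0016, 0.7672, 0.163], [0.7672, -0.004, 0.6414, -1.669], [0.0, 0.0, 0.0, 1.0]]}
scale [([285.0, 278.0, 96.0, 103.0], 0.55)]
lamp_head [([367.0, 195.0, 151.0, 63.0], 0.79)]
lamp_hinge [([369.0, 196.0, 150.0, 66.0], 0.91)]
lamp [([367.0, 219.0, 148.0, 117.0], 0.91)]
tool_block [([128.0, 271.0, 36.0, 50.0], 0.91), ([195.0, 221.0, 14.0, 41.0], 0.78), ([176.0, 270.0, 38.0, 74.0], 0.62)]
stylus [([181.0, 229.0, 10.0, 31.0], 0.75), ([371.0, 195.0, 147.0, 66.0], 0.4)]
dapping_punch [([170.0, 263.0, 11.0, 32.0], 0.8)]
chisel [([176.0, 245.0, 10.0, 26.0], 0.53)]
weight [([274.0, 268.0, 15.0, 34.0], 0.63)]
cal_key []
key_top [([176.0, 268.0, 39.0, 70.0], 0.21)]
top {'mtx': [[507.099, 0.0, 284.7745], [0.0, 507.099, 208.9938], [0.0, 0.0, 1.0]], 'extrinsics': [[-0.0196, -0.9998, -0.0005, -0.0153], [0.9943, -0.0196, 0.1046, -0.4938], [-0.1046, 0.0016, 0.9945, -1.3164], [0.0, 0.0, 0.0, 1.0]]}
scale [([277.0, 191.0, 90.0, 108.0], 0.91)]
lamp_head [([192.0, 203.0, 160.0, 69.0], 0.97)]
lamp_hinge [([192.0, 203.0, 162.0, 67.0], 0.81)]
lamp [([193.0, 216.0, 164.0, 97.0], 0.9), ([381.0, 200.0, 21.0, 75.0], 0.59)]
tool_block [([382.0, 201.0, 26.0, 76.0], 0.89), ([373.0, 277.0, 25.0, 49.0], 0.65), ([428.0, 204.0, 27.0, 56.0], 0.57)]
stylus [([386.0, 220.0, 14.0, 8.0], 0.54)]
dapping_punch []
chisel [([389.0, 199.0, 16.0, 9.0], 0.65)]
weight [([291.0, 181.0, 18.0, 20.0], 0.69)]
cal_key []
key_top []
{'mtx': [[338.6007, 0.0, 277.8099], [0.0, 338.6007, 208.8852], [0.0, 0.0, 1.0]], 'T_tool_cam': [[-0.0, 0.9485, 0.3169, 0.0824], [1.0, 0.0002, -0.0006, 0.0007], [-0.0007, 0.3169, -0.9485, -0.1263], [0.0, 0.0, 0.0, 1.0]]} [ 1.79996463e+02 -2.49888487e-04  1.79825446e+01] 1.2
```

```bash
python3 -c "
import cv2,numpy as np
a=cv2.imread('pics/scene0.png')[150:350,90:490];b=cv2.imread('pics/top0.png')[110:310,90:490]
cv2.imwrite('pics/a.png',cv2.resize(a,None,fx=2,fy=2,interpolation=2));cv2.imwrite('pics/b.png',cv2.resize(b,None,fx=2,fy=2,interpolation=2))"
```

```text
(no output)
```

View pics/a.png

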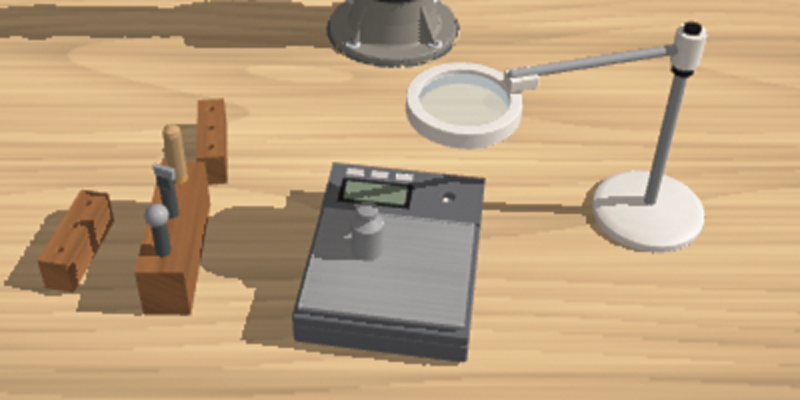

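View pics/b.png

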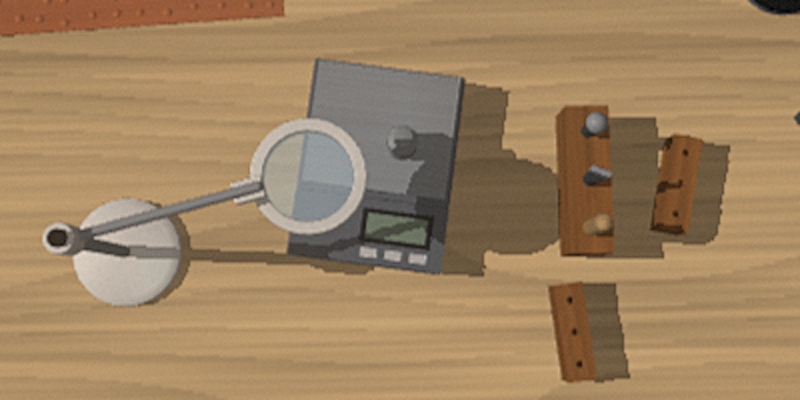

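The big block with the three tools is at scene (176,270) / top (382,200). The two smaller decoys are at scene (128,271) and (195,221), which are top (428,204) and (373,277). Only the first has the 190 mm length and holds the tools. The wooden-handled stylus is at its robot-side end, scene (177,226) / top (389,222). The recess shows at scene (314,248).

```bash
cat >> h.py <<'E'
def ray(cam,uv,T=None):
    k=vision.calibration(cam); K=np.array(k['mtx'])
    d=np.linalg.inv(K)@[uv[0],uv[1],1]; d=np.array([d[0],-d[1],-d[2]])
    if cam=='wrist': M=T@np.array(k['T_tool_cam'])
    else: M=np.linalg.inv(np.array(k['extrinsics']))
    return M[:3,3], M[:3,:3]@d/np.linalg.norm(d)
def onz(cam,uv,z,T=None):
    o,d=ray(cam,uv,T); return o+d*(z-o[2])/d[2]
def tri(*rs):
    A=sum(np.eye(3)-np.outer(d,d) for o,d in rs); b=sum((np.eye(3)-np.outer(d,d))@o for o,d in rs)
    p=np.linalg.solve(A,b); return p,[np.linalg.norm(np.cross(p-o,d))*1e3 for o,d in rs]
def toolT():
    from scipy.spatial.transform import Rotation as R
    T=np.eye(4); T[:3,:3]=R.from_euler('xyz',robot.current_eef_rot(),degrees=True).as_matrix(); T[:3,3]=robot.current_tool_pos(); return T
E
python3 - <<'E'
from h import *
np.set_printoptions(precision=4,suppress=True)
A=lambda x,y:(90+x/2,150+y/2)
B=lambda x,y:(90+x/2,110+y/2)
for n,a,b in [('hub',(690,28),(60,238)),('head',(465,97),(308,176)),('stylus top',(172,130),(604,223)),('chisel',(164,172),(600,175)),('ball',(157,215),(596,123)),('weight',(369,211),(402,138))]:
    print(n,*tri(ray('scene',A(*a)),ray('top',B(*b))))
print('scale panel scene',[onz('scene',A(*p),.055)[:2] for p in [(332,163),(485,178),(448,197)]])
print('scale top',[onz('top',B(*p),.055)[:2] for p in [(441,272),(463,78),(317,59),(289,255)]])
print('scale bottom far scene',[onz('scene',A(*p),.0)[:2] for p in [(295,341),(467,360)]])
print('block top: top',[onz('top',B(*p),.075)[:2] for p in [(558,108),(608,107),(612,254),(563,255)]])
print('block scene',[onz('scene',A(*p),.075)[:2] for p in [(139,270),(187,271),(207,165)]])
print('foot',onz('top',B(127,252),.02)[:2], onz('scene',A(648,208),.022)[:2])
E
```

```text
hub [0.4297 0.3236 0.2943] [np.float64(0.3536557344027841), np.float64(0.35365573440277365)]
head [0.4965 0.0658 0.2467] [np.float64(0.7173420117711384), np.float64(0.7173420117711481)]
stylus top [ 0.4448 -0.2793  0.1546] [np.float64(0.6098091750512423), np.float64(0.6098091750512424)]
chisel [ 0.5044 -0.2808  0.1402] [np.float64(0.16378974949891661), np.float64(0.16378974949887162)]
ball [ 0.5695 -0.2796  0.134 ] [np.float64(0.08671493730228623), np.float64(0.0867149373021831)]
weight [ 0.5565 -0.0409  0.128 ] [np.float64(0.7165575470188742), np.float64(0.7165575470188713)]
scale panel scene [array([ 0.3933, -0.0888]), array([0.4219, 0.1096]), array([0.4573, 0.0597])]
scale top [array([ 0.3934, -0.0892]), array([ 0.6466, -0.1243]), array([0.6758, 0.0667]), array([0.4191, 0.1059])]
scale bottom far scene [array([ 0.641 , -0.1258]), array([0.6678, 0.0718])]
block top: top [array([ 0.6004, -0.2439]), array([ 0.6004, -0.3083]), array([ 0.4113, -0.3054]), array([ 0.4113, -0.2433])]
block scene [array([ 0.5991, -0.3031]), array([ 0.6005, -0.248 ]), array([ 0.4198, -0.2475])]
foot [0.4291 0.3234] [0.443  0.3219]
```

```bash
python3 - <<'E'
from h import *
H=np.array([.4297,.3236]); a0=-75.5; r=.115
def P(a,off):
    t=np.radians(a); return np.r_[H+r*np.array([np.cos(t),np.sin(t)])-off*np.array([-np.sin(t),np.cos(t)]),.27].tolist()
O=lambda a:[180,0,a+90]
fingers.gripper_to(0.0,40)
p=robot.current_tool_pos(); robot.line_to([p[0],p[1],.36],velocity=.3)
s=P(a0,.055); robot.move_to(s[:2]+[.36],O(a0)); robot.line_to(s,velocity=.2)
print('at',robot.current_tool_pos(),robot.current_time_s())
for a in np.arange(a0,-19,6):
    hit=robot.line_to(P(a,.014),O(a),velocity=.08,f_stop=20)
    print(round(a,1),hit,np.round(robot.current_contact_force(),1))
    if hit: break
if not hit:
    robot.line_to(P(a,.06),velocity=.15)
    robot.line_to(P(a,.06)[:2]+[.36],velocity=.25)
save('top1',vision.grab_frame('top'))
for l in ('lamp_head',): print(recognise(l,'top'))
print(robot.current_time_s())
E
```

```text
at [0.40573661 0.19867845 0.27067877] 5.775
-75.5 False [0.2 0.1 1. ]
-69.5 False [ 0.4 -0.   0.4]
-63.5 False [-0.2 -0.8 -0.4]
-57.5 False [ 0.2  0.1 -1. ]
-51.5 False [-0.5  0.5 -0.5]
-45.5 False [ 0.  -0.8 -0.2]
-39.5 False [-0.2 -0.3 -0.1]
-33.5 False [-0.3  0.2  0.5]
-27.5 False [-0.2 -0.3 -0.2]
-21.5 False [-0.3 -0.2 -0.9]
[{'rect': [154.0, 163.8, 86.8, 149.4], 'p': 0.9}, {'rect': [381.7, 199.9, 28.6, 75.5], 'p': 0.29}]
10.2
```

View pics/top1.png

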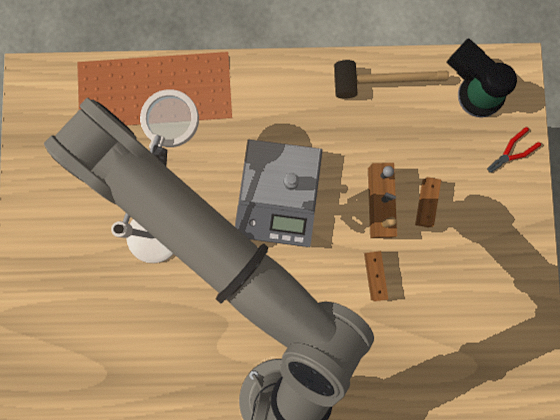

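Top view: the head is at about (169,117), clear of the scale, whose outline spans columns 237–322. The recess shows at about (253,223). Next, wrist views of the recess and then of the stylus.

```bash
python3 - <<'E'
from h import *
np.set_printoptions(precision=4,suppress=True)
h=onz('top',(169,117),.248)[:2]; c=np.array([.5341,-.0097]); t=np.radians(-8.1)
print('head',h,'in scale',np.array([[np.cos(t),np.sin(t)],[-np.sin(t),np.cos(t)]])@(h-c)); print('recess top',onz('top',(253,223),.055)[:2])
fingers.gripper_to(1.0)
Ts=[]
def shot(n,p,o):
    robot.move_to(p,o); robot.pause(.2); T=toolT(); im=vision.grab_frame('wrist'); save(n,im); np.save('pics/'+n+'.npy',T); return n
for l,n in (('r1',0),): pass
shot('r1',[.4551,.0569,.25],[180,0,20])
print('key',[(np.round(d['rect'],1).tolist(),round(d['p'],2)) for d in recognise('cal_key','wrist')])
shot('r2',[.4551,.0069,.22],[180,0,20])
print('key',[(np.round(d['rect'],1).tolist(),round(d['p'],2)) for d in recognise('cal_key','wrist')])
for n,p in (('s1',[.444,-.2775,.30]),('s2',[.444,-.2475,.26])):
    shot(n,p,[180,0,0]); print([(np.round(d['rect'],1).tolist(),round(d['p'],2)) for d in recognise('stylus','wrist')],robot.current_joint_positions()[6])
print(robot.current_time_s())
E
python3 - <<'E'
import cv2,numpy as np
i=[cv2.imread(f'pics/{n}.png') for n in ('r1','r2','s1','s2')]
cv2.imwrite('pics/m1.png',cv2.resize(np.vstack([np.hstack(i[:2]),np.hstack(i[2:])]),(800,600),interpolation=3))
E
```

```text
head [0.6832 0.2317] in scale [0.1136 0.26  ]
recess top [0.4556 0.0578]
key [([279.4, 178.3, 12.8, 14.6], 0.52)]
key [([227.8, 168.9, 13.7, 13.9], 0.62)]
[([282.2, 187.1, 26.9, 42.6], 0.89)] -79.84070556606129
[([317.0, 201.8, 38.2, 50.5], 0.84)] -83.22877418259165
14.825
```

View pics/m1.png

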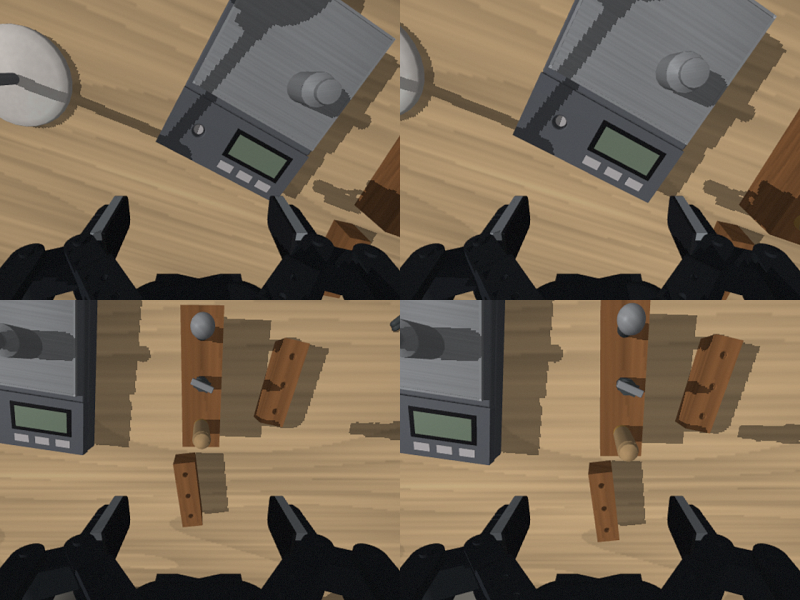

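The wrist shots (800×600 mosaic) show the recess in r1 at about (198,130) and r2 at (560,122). In s1 and s2 the wooden handle stands at the near end of the big block, at (202,435) and (627,447). One enlarged crop will confirm this and give finer pixel positions.

```bash
python3 - <<'E'
import cv2,numpy as np
def c(n,x,y): return cv2.resize(cv2.imread(f'pics/{n}.png')[y:y+60,x:x+80],None,fx=5,fy=5,interpolation=cv2.INTER_NEAREST)
cv2.imwrite('pics/m2.png',np.vstack([np.hstack([c('r1',240,150),c('r2',190,140)]),np.hstack([c('s1',240,160),c('s2',275,175)])]))
E
```

```text
(no output)
```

View pics/m2.png

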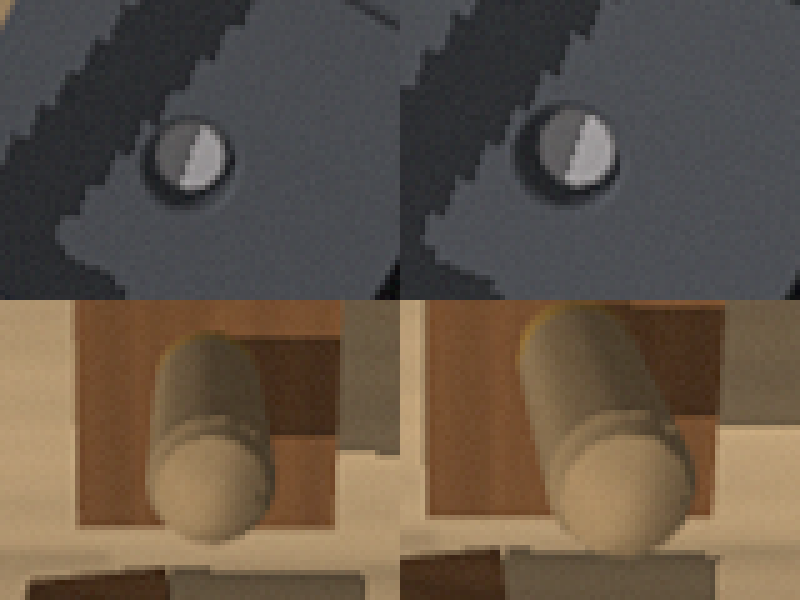

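```bash
python3 - <<'E'
from h import *
np.set_printoptions(precision=4,suppress=True)
L=lambda n:np.load('pics/'+n+'.npy')
for nm,k in (('mouth',[('r1',(278,182.2)),('r2',(223.4,170.8))]),('key',[('r1',(278.2,180.8)),('r2',(225.4,169.4))]),('dome',[('s1',(282.4,197.4)),('s2',(320,213.4))])):
    print(nm,*tri(*[ray('wrist',uv,L(n)) for n,uv in k]),[onz('wrist',uv,{'mouth':.055,'key':.047,'dome':.143}[nm],L(n))[:2] for n,uv in k])
for n,uv in [('s1',(255.4,265.4-60)),('s1',(307.2,205.4)),('s2',(280.2,218.2)),('s2',(338,218.2)),('s1',(281.6,177))]: print(n,onz('wrist',uv,.075,L(n))[:2])
E
```

```text
mouth [0.4592 0.0596 0.057 ] [np.float64(0.19003610158322096), np.float64(0.19003610158314835)] [array([0.459 , 0.0595]), array([0.4585, 0.0598])]
key [0.4585 0.0591 0.0471] [np.float64(0.1015794952935707), np.float64(0.10157949529380002)] [array([0.4585, 0.0591]), array([0.4583, 0.0591])]
dome [ 0.4468 -0.2798  0.156 ] [np.float64(0.08062068092781384), np.float64(0.08062068092764671)] [array([ 0.443, -0.28 ]), array([ 0.4422, -0.2815])]
s1 [ 0.4136 -0.2517]
s1 [ 0.4138 -0.3082]
s2 [ 0.4137 -0.2516]
s2 [ 0.4136 -0.3084]
s1 [ 0.4454 -0.2801]
```

```bash
python3 - <<'E'
from h import *
np.set_printoptions(precision=4,suppress=True)
fingers.gripper_to(0.75)
robot.move_to([.4455,-.280,.21],[180,0,0])
print(robot.line_to([.4455,-.280,.123],velocity=.12,f_stop=12))
fingers.gripper_to(0.0,60); print('gap',robot.current_finger_gap(),robot.current_gripper_force(),robot.current_contact_force(),robot.current_tool_pos())
robot.line_to([.4455,-.280,.275],velocity=.12); print(robot.current_finger_gap(),robot.current_contact_force())
robot.move_to([.4587,.0593,.22],[180,0,0]); robot.pause(.3)
T=toolT(); np.save('pics/p1.npy',T); save('p1',vision.grab_frame('wrist')); print(T[:3,3],robot.current_time_s(),robot.current_contact_force())
save('sc1',vision.grab_frame('scene'))
E
python3 - <<'E'
import cv2,numpy as np
a=cv2.imread('pics/p1.png');a2=cv2.resize(a[110:260,200:350],(600,600),interpolation=0);cv2.imwrite('pics/p1c.png',a2)
E
```

```text
False
gap 0.24293368183726674 58.3857125043869 [-0.0867  0.0873  3.2498] [ 0.4459 -0.2801  0.1236]
0.24223148315285797 [ 0.0995  0.4004 -0.8717]
[0.459  0.0585 0.22  ] 19.9333 [ 0.3507  0.419  -1.2377]
```

View pics/p1c.png

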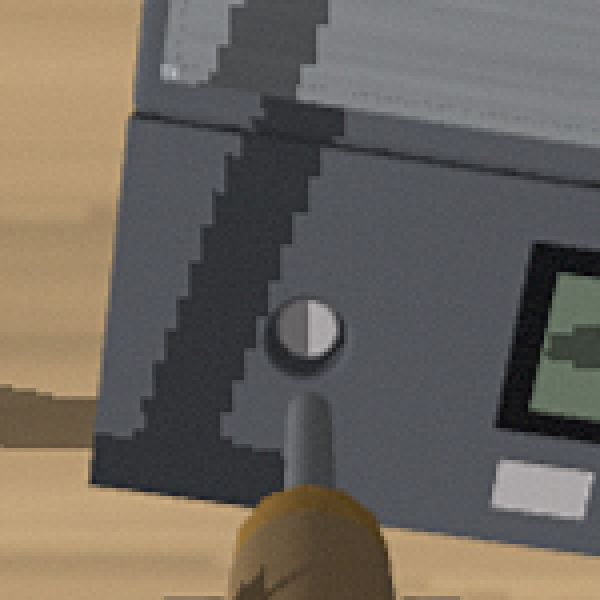

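The stylus is held upright. In crop p1c the nose is at about (310,412) and the recess mouth at (306,335), with the key at (308,329). Next I compute the remaining offset.

```bash
python3 - <<'E'
from h import *
np.set_printoptions(precision=4,suppress=True)
T=np.load('pics/p1.npy'); f=lambda u,v:(200+u/4,110+v/4)
print('nose',onz('wrist',f(310,413),.1104,T)); print('mouth',onz('wrist',f(306,335),.055,T)); print('key',onz('wrist',f(308,329),.047,T),T[:3,3])
robot.line_to([.4585,.0593,.185],velocity=.08);robot.pause(.3)
T=toolT(); np.save('pics/p2.npy',T); save('p2',vision.grab_frame('wrist')); print(T[:3,3])
cv2.imwrite('pics/p2c.png',cv2.resize(cv2.imread('pics/p2.png')[150:270,220:340],(600,600),interpolation=0))
E
```

```text
nose [0.4594 0.0583 0.1104]
mouth [0.4585 0.0592 0.055 ]
key [0.4577 0.0588 0.047 ] [0.459  0.0585 0.22  ]
[0.4588 0.0594 0.1854]
```

View pics/p2c.png

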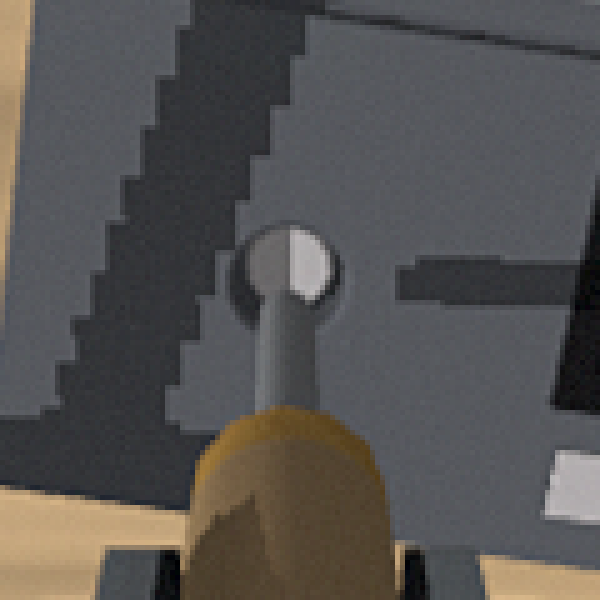

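The nose (288,310) lines up with the recess centre (286,280), so I press now.

```bash
python3 - <<'E'
from h import *
np.set_printoptions(precision=4,suppress=True)
robot.line_to([.4582,.0594,.166],velocity=.05); robot.pause(.2)
f0=np.mean([robot.current_contact_force() for _ in range(5)],0); print(f0,robot.current_tool_pos())
hit=robot.line_to([.4582,.0594,.150],velocity=.006,f_stop=8)
for _ in range(6):
    print(hit,robot.current_tool_pos(),robot.current_contact_force()-f0,robot.current_finger_gap(),robot.current_time_s()); robot.pause(.4)
E
```

```text
[-0.581   0.1869 -1.2313] [0.4584 0.0595 0.1662]
True [0.4585 0.0595 0.1549] [-0.1145 -0.3151  5.2087] 0.23811163653482512 23.4333
True [0.4585 0.0594 0.1549] [-0.4356 -0.6032  7.295 ] 0.24092812878487116 23.8333
True [0.4584 0.0594 0.1549] [ 0.5075 -0.0642  5.9079] 0.24189858138737416 24.2333
True [0.4584 0.0594 0.1549] [ 1.0302 -0.4104  6.9794] 0.24391561225067115 24.6333
True [0.4585 0.0594 0.1549] [ 0.3171 -0.5102  7.2026] 0.24405977975106036 25.0333
True [0.4584 0.0594 0.1549] [-0.3245 -1.0391  6.1795] 0.24731537078327612 25.4333
```

The key went home at the expected depth with about 6.5 N and was held for over 2 s. Now to put the stylus back.

```bash
python3 - <<'E'
from h import *
np.set_printoptions(precision=4,suppress=True)
robot.pause(.2)
robot.line_to([.4582,.0594,.27],velocity=.08)
robot.move_to([.4457,-.280,.275],[180,0,0])
robot.line_to([.4457,-.280,.205],velocity=.1); robot.pause(.2)
T=toolT(); save('q1',vision.grab_frame('wrist'))
hit=robot.line_to([.4457,-.280,.135],velocity=.04,f_stop=6)
print(hit,robot.current_tool_pos(),robot.current_contact_force())
if not hit:
    hit=robot.line_to([.4457,-.280,.121],velocity=.01,f_stop=6)
    print(hit,robot.current_tool_pos(),robot.current_contact_force(),robot.current_time_s())
E
```

```text
False [ 0.4459 -0.28    0.1352] [ 0.169   0.3336 -0.4097]
True [ 0.4457 -0.28    0.1236] [-0.1608 -0.6793  4.5745] 32.975
```

The shoulder is down at the same height as at the grasp (0.1236). I'll release, back off and check.

```bash
python3 - <<'E'
from h import *
np.set_printoptions(precision=4,suppress=True)
fingers.gripper_to(0.75); robot.pause(.2)
robot.line_to([.4457,-.280,.26],velocity=.12); robot.move_to([.444,-.2775,.30],[180,0,0]); robot.pause(.3)
w=vision.grab_frame('wrist')
robot.move_to([.36,-.36,.33],[180,0,0]); robot.pause(.3)
s=vision.grab_frame('scene');t=vision.grab_frame('top')
save('e',np.vstack([np.hstack([cv2.resize(w[100:300,180:380],(400,300)),cv2.resize(s[180:330,90:290],(400,300))]),np.hstack([cv2.resize(t[60:285,110:410],(400,300)),cv2.resize(s[130:355,200:500],(400,300))])]))
print(robot.current_time_s())
E
```

```text
36.55
```

View pics/e.png

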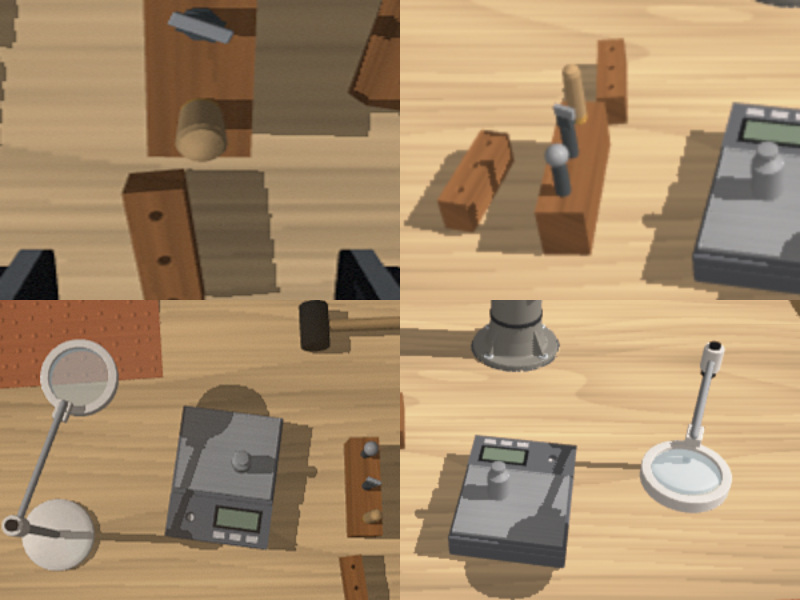

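The stylus stands upright in its hole with its shoulder down: wrist crop (202,135), scene crop (573,95). The head is clear of the scale at (79,377), and the weight is unmoved at (240,461).

```bash
python3 -c "
from h import *
print(workorder.close_job())"
```

```text
the job is handed in; nothing more can be done
None
```

The job is handed in after about 37 s of robot time: the lamp head is clear of the scale, the key was held home at about 6.5 N for over two seconds, the stylus stands back in its hole, and the weight and other tools look undisturbed in the last pictures; the hand-in returned no verdict.

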